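# Point out a bottle and its rack, then confirm at the button

## Task

Tell the bench's overhead camera which bottle goes where: point at the bottle with the orange cap by holding the fingertips about 3 cm above the middle of its cap for about two seconds, then point in the same way at the middle of the top of the yellow tube rack for about two seconds, and then press the green button all the way down with the fingertips, let it come up and move clear. Point only: do not touch, push or lift any bottle or rack, never bring the fingertips down to within about 8 cm above another bottle's cap or the blue rack, do not press the red button, and leave everything else where it stands.

Things in the scene. Friction and masses are not known exactly. Their poses are not given: they have to be found in the camera images.
- bottle_orange: The bottle to point at. Empty clear glass lab bottle, upright and loose, 70 mm diameter, 138 mm high in all, with a round orange screw cap 41 mm across at the top; origin at the centre of its underside, z up.
- orange_cap (a point): Centre of the top face of the orange cap, 138 mm above the table.
- bottle_purple1: Another bottle, to be left alone. Empty clear glass lab bottle, upright and loose, 70 mm diameter, 138 mm high in all, with a round purple screw cap 41 mm across at the top; origin at the centre of its underside, z up.
- bottle_purple2: Another bottle, to be left alone. Empty clear glass lab bottle, upright and loose, 70 mm diameter, 138 mm high in all, with a round purple screw cap 41 mm across at the top; origin at the centre of its underside, z up.
- bottle_blue: Another bottle, to be left alone. Empty clear glass lab bottle, upright and loose, 70 mm diameter, 138 mm high in all, with a round blue screw cap 41 mm across at the top; origin at the centre of its underside, z up.
- yellow_rack: Yellow plastic tube rack to point at, empty, fixed to the table: 65 mm (its x) by 100 mm (its y), 55 mm high, twelve holes in its top deck; origin at the centre of its underside.
- yellow_deck (a point): Centre of the yellow rack's top deck, 55 mm above the table.
- blue_rack: Blue plastic tube rack of the same shape and size, to be left alone; origin at the centre of its underside.
- green_console: Light grey console block, 80 x 80 x 50 mm high, fixed to the table, carrying the green button on a black collar in the middle of its top (button top 72 mm above the table); origin at the centre of its underside.
- green_button_top (a point): Centre of the top face of the round green push button (36 mm across) on a fixed light grey console block; 72 mm above the table when up; pressed straight down.
- green_button (a joint): Travel of the green button: 0 is up, 0.006 m is fully down; a spring returns it; fully down takes about 5 N.
- red_button_top (a point): Centre of the top face of the red push button on a console of the same kind and size (cancel: not to be pressed).
- red_button (a joint): Travel of the red button, 0 up to 0.006 m fully down.
- tip_box: Loose pipette tip box, pale with an orange lid, 85 x 120 x 70 mm, near the left end of the work; origin at the centre of its underside.
- beaker: Loose empty glass beaker, 70 mm diameter, 90 mm high, near the right end of the work; origin at the centre of its underside.
Not all that is in view belongs to the job. What is shaped like the part that bears red_button_top but pink is not meant.

How it is judged:
By the outcome, as a careful person would: the job done as asked, in the order asked, and still so for the second after the job is handed in, with the robot touching nothing.
It also fails if it takes over 56 s, if anything falls off the work surface, if the arm or the gripper's body presses on something with over 40 N, if the wrist force passes 120 N, or if a joint passes its speed limit or range.

## Robot

A 6-joint arm with a two-finger parallel gripper is mounted at the origin on the work surface. World frame = base frame: x ahead of the robot, y to its left, z up, the work surface at z = 0. Lengths are in m, angles in rad, forces in N, time in s.
With the tool pointing down it reaches from about 0.35 to 0.8 m from the base axis. Payload 7.3 kg.
Tool frame: the origin (TCP) lies between the finger pads; the fingertips stand 25 mm ahead of it and the grasp point (between the pads) lies 6 mm ahead of it (r.tip_extent is the distance from the TCP to the fingertips, in m); z points along the fingers, y is the direction in which the jaws open and shut (so a half turn about z gives the same grasp; the last joint's range is limited). The gripper opens to 85 mm and grips with 20 to 120 N. Pads are 22 mm wide; open, the fingers measure 114 mm over their backs; the gripper's body (76 mm by 85 mm) begins 54 mm behind the grasp point. The pads swing forward as they close: fully open they stand 13 mm farther back than shut.
Start: joints at [1.156, 0.342, 1.524, -0, 1.275, -0.146], TCP at [0.139, 0.506, 0.256] pointing down, gripper open.
Joint ranges: [-2.53, 2.53], [-0.77, 2.02], [0.04, 2.7], [-1, 4.14], [0.28, 2.66], [-3.11, 3.11]. Speed limits (rad/s): [2.57, 2.57, 3.14, 3.14, 3.14, 3.14].

## Interface

Orientations are given as a unit quaternion [x, y, z, w].
In Python, from workcell import r, command_gripper, optics gives the robot as it stands. The module is installed in compiled form; this text tells all that it offers. Calls block until the motion is done:
- r.reach(position, orientation): joint-space move of the TCP to a pose.
- r.move_straight(position, orientation=None, speed=0.15, max_force=None): straight line of the TCP; orientation=None keeps the orientation; speed is the mean speed in m/s. With max_force (N) it stops when the force on the tool has changed by that much, and returns True; else False.
- r.movej(angles): joint-space move.
- command_gripper(opening, force=None): finger opening in m; force is the grip in N (None keeps the last); returns when the fingers have stopped.
- r.hold(seconds).
- r.solve_ik(position, orientation): joint angles nearest the present ones, or None.
- r.read_state(): the state.
- optics.get_image(name): name is "scene" or "top" or "wrist"; returns (picture, depth): 400x640x3 uint8, red, green, blue; 400x640 float32, m along the optical axis (not along the pixel's ray), 0 where there is no reading.
- optics.camera_model(name): a dict with "K" (3x3 intrinsics, pixels), "R" (3x3) and "t" (3): a world point X has camera coordinates R X + t; the wrist camera has in their place "tool_from_camera" (4x4, takes a point from camera to tool coordinates, whose origin is the TCP and whose axes are the flange's). Camera axes: x right, y down, z forward; pixel columns grow to the right and rows downward; lengths in m; the calibration is good to about 2 mm. The wrist camera is an equidistant fisheye: a pixel r from the principal point sees the ray r / f radians off the axis. A picture is of the moment at which its call begins: read the wrist's pose just before it. camera_model takes no time and is no camera call.
A pose or a line that the arm cannot do raises r.PlanningError and nothing moves.
- r.finish_job(): hands the job in, once; it reports no verdict.
The state is a dict: "time_s": time; "joint_positions": joint angles; "dq": joint speeds; "tau": joint torques, N m; "eef_pos": TCP position; "eef_rot": TCP orientation; "contact_force": force on the tool from outside, world axes, zero at the start; "torque": the same for the moment, N m; "grip_width": finger opening in m.
Only numpy, scipy, OpenCV 4.12 (cv2) and the standard library are available. Lean on these libraries where they do the work, as an engineer would, in place of code of your own. Each camera call takes 0.05 s, during which the arm holds its last target.

## Working session

There is one attempt and no reset: what is moved stays moved. The work goes in short steps, each a Python script; the robot and the scene stay as the last script left them, time stands still between calls to the robot, and variables do not carry over. Pictures are saved under pics/ and viewed, and the job is handed in when it is done.

```bash
mkdir -p pics
python3 - <<'E'
from workcell import r, command_gripper, optics
import cv2, numpy as np, pickle
s=r.read_state(); print(s['time_s'],s['eef_pos'],s['eef_rot'],s['grip_width'],r.tip_extent)
for n in ("scene","top"):
    p,d=optics.get_image(n); cv2.imwrite(f"pics/{n}0.png",p[:,:,::-1]); np.savez(f"{n}0.npz",p=p,d=d,**optics.camera_model(n))
    print(n,optics.camera_model(n))
E
```

```text
0.0 [0.13925653 0.50580739 0.25562106] [ 1.33981244e-01  9.90983560e-01 -7.52776529e-04 -2.10280694e-04] 0.08537560938469904 0.025
scene {'K': array([[485.84105634,   0.        , 325.86981075],
       [  0.        , 485.84105634, 199.13641335],
       [  0.        ,   0.        ,   1.        ]]), 'R': array([[ 0.61220815,  0.79056724,  0.01430479],
       [ 0.67241179, -0.5110208 , -0.53546254],
       [-0.4160091 ,  0.33743324, -0.84443782]]), 't': array([-0.30894375, -0.26531293,  1.967213  ])}
top {'K': array([[481.60676131,   0.        , 323.49051922],
       [  0.        , 481.60676131, 198.05448534],
       [  0.        ,   0.        ,   1.        ]]), 'R': array([[ 1.62985377e-02, -9.99866895e-01,  7.41832498e-04],
       [-9.87609225e-01, -1.62145395e-02, -1.56093262e-01],
       [ 1.56084514e-01,  1.81145130e-03, -9.87742043e-01]]), 't': array([0.01323507, 0.48789162, 1.43852638])}
```

View pics/top0.png

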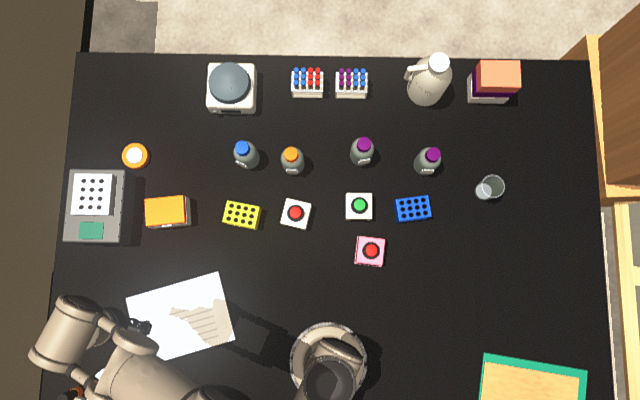

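View pics/scene0.png

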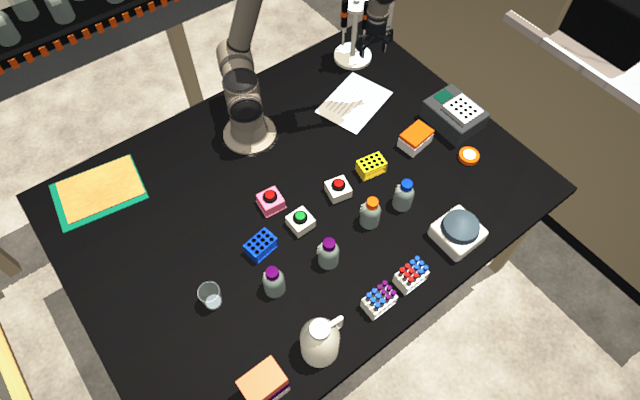

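The top view shows the blue cap at about (242,148), the orange cap at (291,154), the yellow rack at (241,214), the red button at (295,213) and the green button at (359,206). I'll enlarge it to read these more closely.

Run:
```python
import cv2,numpy as np
t=cv2.imread("pics/top0.png"); s=cv2.imread("pics/scene0.png")
cv2.imwrite("pics/topc.png",cv2.resize(t[130:240,215:375],None,fx=5,fy=5,interpolation=cv2.INTER_CUBIC))
cv2.imwrite("pics/scenec.png",cv2.resize(s[145:245,280:420],None,fx=5.5,fy=5.5,interpolation=cv2.INTER_CUBIC))
```

```text
(no output)
```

View pics/topc.png

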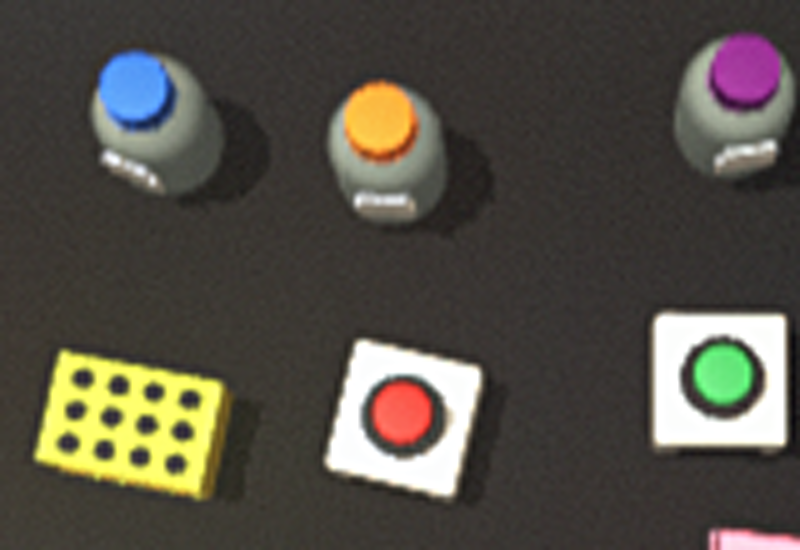

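View pics/scenec.png

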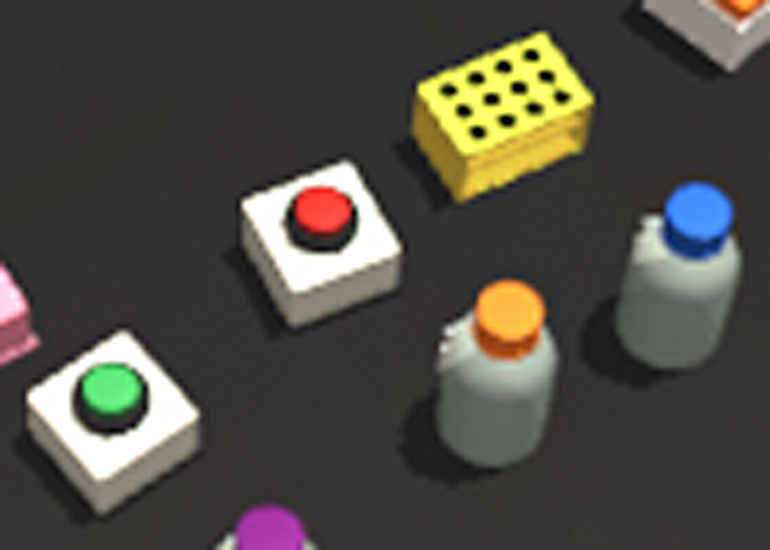

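In the crops I read these positions:

| Feature | Top crop | Scene crop |
|---|---|---|
| Orange cap | (380,118) | (509,309) |
| Yellow deck (from the holes) | (129,421) | (505,93) |
| Green button | (724,371) | (112,388) |
| Red button | (403,412) | (324,210) |
| Blue cap | (136,89) | (698,211) |

Next I'll project each one onto its known height, from both cameras and from depth.

```bash
cat > geo.py <<'E'
import numpy as np
def ray(K,R,t,u,v,z):
    d=R.T@np.linalg.inv(K)@np.array([u,v,1.]); c=-R.T@t
    return c+d*(z-c[2])/d[2]
E
python3 - <<'E'
import numpy as np
from geo import ray
from workcell import r
T={'orange':(380,118,.138),'yellow':(129,421,.055),'green':(724,371,.072),'red':(403,412,.072),'blue':(136,89,.138),'purple1':(746,70,.138)}
S={'orange':(509,309),'yellow':(505,93),'green':(112,388),'red':(324,210),'blue':(698,211)}
A={n:np.load(n+"0.npz") for n in("top","scene")}
np.set_printoptions(precision=4,suppress=True)
for k,(u,v,z) in T.items():
    for n,(u_,v_),sc,o in (("top",(u,v),5,(215,130)),)+((("scene",S[k],5.5,(280,145)),) if k in S else ()):
        a=A[n];K,R,t=a['K'],a['R'],a['t']
        p=(u_+.5)/sc-.5+o[0];q=(v_+.5)/sc-.5+o[1]
        d=np.median(a['d'][int(round(q))-1:int(round(q))+2,int(round(p))-1:int(round(p))+2])
        X=R.T@(d*np.linalg.inv(K)@np.array([p,q,1])-t)
        print(k,n,ray(K,R,t,p,q,z),'depth',X)
E
```

```text
orange top [0.6019 0.1185 0.138 ] depth [0.6027 0.1187 0.1351]
orange scene [0.603  0.1189 0.138 ] depth [0.6031 0.1187 0.1383]
yellow top [0.4328 0.2709 0.055 ] depth [0.4329 0.2711 0.0538]
yellow scene [0.4335 0.2713 0.055 ] depth [0.4348 0.2698 0.0576]
green top [ 0.4667 -0.0865  0.072 ] depth [ 0.4668 -0.0865  0.0713]
green scene [ 0.4684 -0.0867  0.072 ] depth [ 0.468  -0.0865  0.0712]
red top [0.4388 0.1048 0.072 ] depth [0.4388 0.1048 0.0723]
red scene [0.4431 0.1042 0.072 ] depth [0.4422 0.1049 0.0704]
blue top [0.6169 0.2607 0.138 ] depth [0.6174 0.261  0.1363]
blue scene [0.6197 0.2613 0.138 ] depth [0.6189 0.2625 0.136 ]
purple1 top [ 0.6341 -0.0936  0.138 ] depth [ 0.6344 -0.0937  0.1372]
```

Both cameras and depth agree to about 2 mm, and the heights match. I'll close the fingers, rise, and point at the orange cap.

Run:
```python
from workcell import r, command_gripper, optics
import cv2, numpy as np
q=np.array(r.read_state()['eef_rot']); q[2:]=0; q/=np.linalg.norm(q)
for p in [(.6025,.1187,.33),(.6025,.1187,.193),(.433,.271,.11),(.433,.271,.33),(.4675,-.0866,.085),(.4675,-.0866,.33)]: print(r.solve_ik(p,q))
command_gripper(0.0)
print(r.tip_extent, r.read_state()['grip_width'])
e=r.tip_extent
p0=r.read_state()['eef_pos']
r.move_straight([p0[0],p0[1],.33],q)
print(r.read_state()['time_s'])
r.move_straight([.6025,.1187,.33],q,speed=.2)
r.move_straight([.6025,.1187,.168+e],q,speed=.12)
s=r.read_state(); print(s['time_s'],s['eef_pos'],s['contact_force'])
r.hold(1.2)
for n in("top","scene","wrist"):
    cv2.imwrite(f"pics/{n}1.png",optics.get_image(n)[0][:,:,::-1])
r.hold(1.0)
s=r.read_state(); print(s['time_s'],s['eef_pos'])
a=cv2.imread("pics/scene1.png")[130:250,300:440]; b=cv2.imread("pics/top1.png")[110:240,215:355]
cv2.imwrite("pics/c1.png",np.hstack([cv2.resize(a,(400,343)),cv2.resize(b,(369,343))]))
```

```text
[ 6.97845761e-02  4.73511537e-01  1.11945597e+00 -4.44089210e-16
  1.54862514e+00 -1.23222534e+00]
[ 6.97845761e-02  5.56425518e-01  1.35673558e+00 -4.44089210e-16
  1.22843155e+00 -1.23222534e+00]
[ 4.09093062e-01  4.85668124e-01  1.75472145e+00 -4.44089210e-16
  9.01203082e-01 -8.92916854e-01]
[ 4.09093062e-01  2.67902092e-01  1.42541225e+00 -4.44089210e-16
  1.44827831e+00 -8.92916854e-01]
[-3.44552884e-01  4.75035109e-01  1.87377981e+00 -4.44089210e-16
  7.92777733e-01 -1.64656280e+00]
[-3.44552884e-01  1.99455376e-01  1.51553607e+00 -4.44089210e-16
  1.42660121e+00 -1.64656280e+00]
0.025 -0.00023768524704569763
1.5083
5.9667 [0.60294391 0.11873317 0.19388881] [-0.20037759 -0.98357794 -0.43832491]
8.3167 [0.60249566 0.11871408 0.19299283]
```

View pics/c1.png

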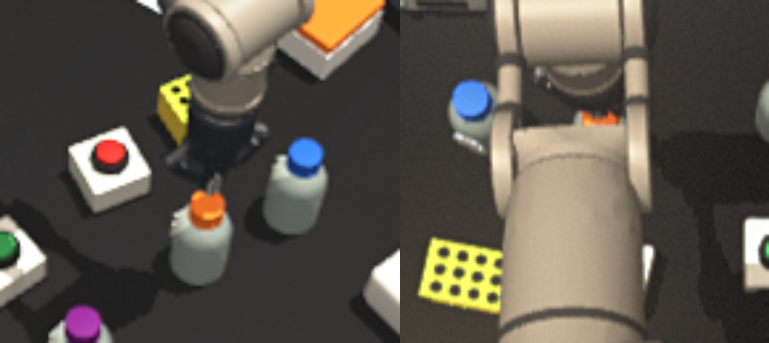

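View pics/wrist1.png

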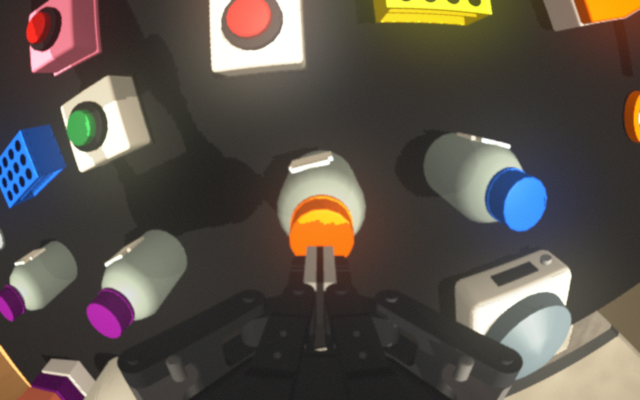

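Run:
```python
import numpy as np,cv2
a=np.load("scene0.npz");K,R,t=a['K'],a['R'],a['t']
im=cv2.imread("pics/scene1.png")[165:225,345:405]; im=cv2.resize(im,None,fx=10,fy=10,interpolation=cv2.INTER_CUBIC)
for z in(.138,.155,.168,.181):
    c=K@(R@np.array([.6025,.1187,z])+t);c=c[:2]/c[2];print(z,c, (c-[345,165])*10)
    cv2.line(im,(0,int((c[1]-165)*10+5)),(60,int((c[1]-165)*10+5)),(255,255,255),1)
cv2.imwrite("pics/tip1.png",im)
```

```text
0.138 [372.00031706 200.69551509] [270.00317058 356.95515093]
0.155 [372.48032906 197.98894325] [274.8032906  329.88943252]
0.168 [372.85315582 195.8867408 ] [278.53155819 308.86740804]
0.181 [373.2310865  193.75575964] [282.31086499 287.5575964 ]
```

View pics/tip1.png

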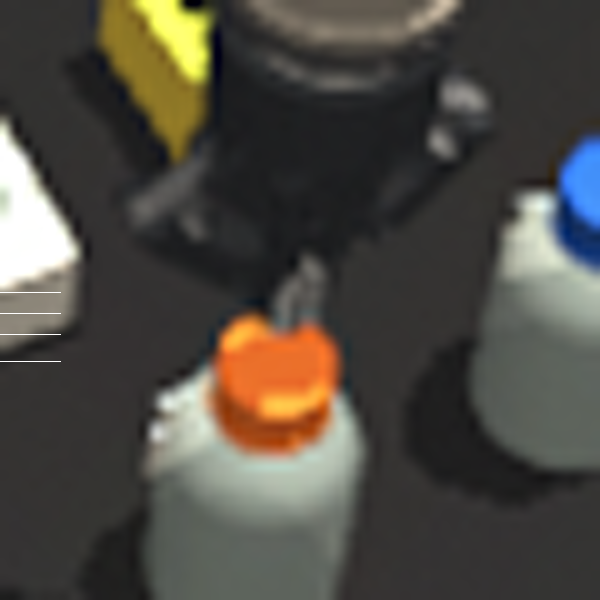

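The fingertip sits where the projection puts it, about 3 cm above the centre of the orange cap, and the bottle hasn't moved. The hold lasted about 2.35 s. Yellow rack next.

Run:
```python
from workcell import r, command_gripper, optics
import cv2, numpy as np
q=np.array(r.read_state()['eef_rot']); q[2:]=0; q/=np.linalg.norm(q); e=r.tip_extent
r.move_straight([.6025,.1187,.33],q)
r.move_straight([.433,.271,.33],q,speed=.2)
r.move_straight([.433,.271,.085+e],q,speed=.12)
s=r.read_state(); print(s['time_s'],s['eef_pos'],s['contact_force'])
r.hold(1.2)
for n in("scene","wrist"): cv2.imwrite(f"pics/{n}2.png",optics.get_image(n)[0][:,:,::-1])
r.hold(1.0)
s=r.read_state(); print(s['time_s'],s['eef_pos'])
a=cv2.imread("pics/scene2.png")[110:250,300:440]; b=cv2.imread("pics/wrist2.png")
cv2.imwrite("pics/c2.png",np.hstack([cv2.resize(a,(300,300)),cv2.resize(b,(480,300))]))
```

```text
12.6583 [0.4333206  0.27115124 0.1105236 ] [ 0.11647507  0.52833056 -0.4701309 ]
14.9583 [0.43299378 0.27100407 0.10997686]
```

View pics/c2.png

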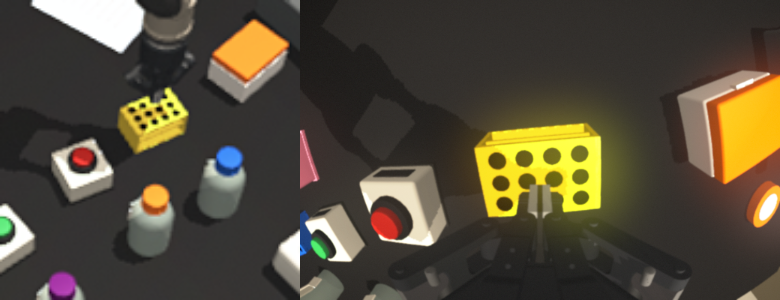

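The fingertips are above the middle of the yellow deck and nothing is disturbed. Now the green button.

Run:
```python
from workcell import r, command_gripper, optics
import cv2, numpy as np
q=np.array(r.read_state()['eef_rot']); q[2:]=0; q/=np.linalg.norm(q); e=r.tip_extent
G=[.4675,-.0866]
r.move_straight([.433,.271,.33],q)
r.move_straight(G+[.33],q,speed=.2)
r.move_straight(G+[.085+e],q,speed=.12)
r.hold(.3); print(r.read_state()['contact_force'])
hit=r.move_straight(G+[.062+e],q,speed=.02,max_force=15)
s=r.read_state(); print(hit,s['time_s'],s['eef_pos'][2]-e,s['contact_force'])
r.hold(.4)
s=r.read_state(); print(s['eef_pos'][2]-e,s['contact_force'])
p,d=optics.get_image("scene"); cv2.imwrite("pics/scene3.png",p[:,:,::-1])
cv2.imwrite("pics/wrist3.png",optics.get_image("wrist")[0][:,:,::-1])
print(r.read_state()['time_s'])
a=cv2.imread("pics/scene3.png")[170:250,260:340]; b=cv2.imread("pics/wrist3.png")
cv2.imwrite("pics/c3.png",np.hstack([cv2.resize(a,(300,300)),cv2.resize(b,(480,300))]))
```

```text
[-0.62199209  0.13815669  1.18055145]
True 21.725 0.06599782388449502 [-1.01826912  0.3678098   8.60336208]
0.06599629674379504 [-1.93532689  1.54033852  8.58401629]
22.225
```

View pics/c3.png

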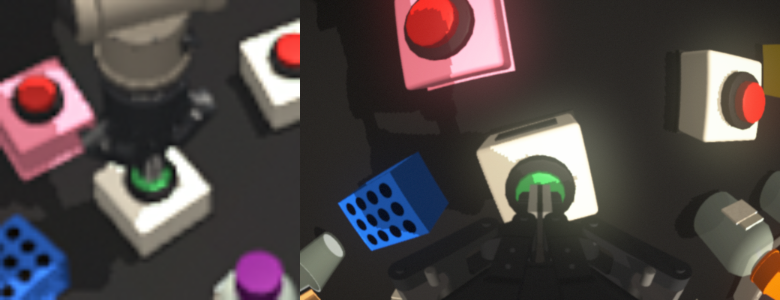

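The tip stopped at z = 0.0660, which is exactly full travel, with 8.6 N still held. I'll push slightly harder to confirm it's at the stop, then release, move clear and check.

Run:
```python
from workcell import r, command_gripper, optics
import cv2, numpy as np
q=np.array(r.read_state()['eef_rot']); q[2:]=0; q/=np.linalg.norm(q); e=r.tip_extent
G=[.4675,-.0866]
hit=r.move_straight(G+[.062+e],q,speed=.02,max_force=10)
s=r.read_state(); print(hit,s['eef_pos'][2]-e,s['contact_force'])
r.move_straight(G+[.12],q,speed=.06)
r.move_straight(G+[.33],q)
p0=np.array(r.read_state()['eef_pos'])
r.move_straight([.40,.27,.36],q,speed=.2)
r.hold(.5)
s=r.read_state(); print(s['time_s'],s['eef_pos'],s['contact_force'])
for n in("top","scene"):
    p,d=optics.get_image(n); cv2.imwrite(f"pics/{n}4.png",p[:,:,::-1])
    if n=="scene":
        a=np.load("scene0.npz")
        print(np.median(d[214:218,298:302]),np.median(a['d'][214:218,298:302]))
```

```text
True 0.0658951804501616 [-3.90463954  1.17871249 13.91695847]
27.1083 [0.40001812 0.26996978 0.35999624] [ 0.21302491  0.47938341 -0.14589814]
1.6806767 1.6824925
```

View pics/scene4.png

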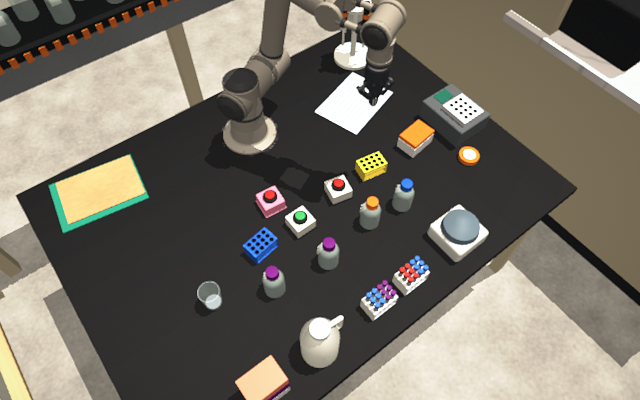

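View pics/top4.png

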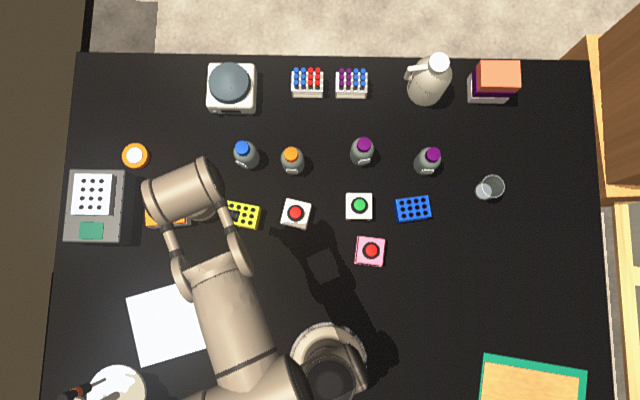

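The green button is back up (same depth as at the start), everything stands at its original pixels, and the arm is clear.

```bash
python3 -c "
from workcell import r
r.finish_job(); print(r.read_state()['time_s'])"
```

```text
the job is handed in; nothing more can be done
the job is handed in; nothing more can be done
```

I did the three steps in the order asked and handed the job in at about 27 s of the 56 s allowed. No check failed.

- **Orange cap:** I held the closed fingertips about 3 cm above its middle for about 2.3 s. The two cameras placed the cap within about 1 mm of each other.
- **Yellow rack:** I held the fingertips about 3 cm above the middle of its top deck for about 2.3 s.
- **Green button:** I pressed it to its stop in one press. The fingertips reached z = 0.066 m, which is the full 6 mm of travel. Pushing to about 14 N gave no real further movement, and then I released it.

**Last checks:** The camera depth at the green button matched the starting reading within 2 mm, so it had come back up. The bottles, blue rack, beaker and red button looked unmoved in both views. The tip box and yellow rack did too in the scene view, but the arm hid part of them from above. The arm was clear, with about 0.5 N on the tool, the usual unloaded reading.

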